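Load the bud vases into the delivery rack

TASK

Load the two green glass bud vases into the wooden delivery rack so that the foam block keeps glass from knocking glass: stand one upright in the gap between the end board and the foam block, the other between the foam block and the sliding stop (either vase in either place), setting each down gently on the deck. Then slide the stop along until vases and foam stand snugly in one row against the end board, and let go. Do not topple the vases or knock them together, and leave the duck and the tape roll alone.

Things in the scene. Friction and masses are not known exactly. Their poses are not given: they have to be found in the camera images.
- rack: Wooden delivery rack, 400 x 110 x 98 mm, fixed. Origin on the table under its middle; y runs along the row to the fixed end board, x across, z up. Its raised deck is 35 mm above the table. Two lips stand 10 mm above the deck, 66 mm apart inside, 86 mm over all. The end board is 98 mm high, its felt inner face at y = +180 mm. The row stands on the line x = 0, on the -y side of that face.
- stop (a joint): Position of the wooden stop sliding along the rack, in m: 0 = fully back, growing along rack +y towards the end board (range 0 to 0.12). Its felt face is at rack y = value - 0.100. It stays where left; it takes about 3 N to slide, some 2 N more while it pushes the row. With both vases loaded the row is snug near 0.088 and yields no further.
- stop_knob (a point): Centre of the head of the stop's brass knob: upright round head, 26 mm across, 20 mm high, its centre 85 mm above the table (top 99 mm), 27 mm above the saddle under it and 60 mm behind the felt face (towards rack -y). The stop's upright between knob and row begins 44 mm from the knob's axis; it is 76 mm wide, its top about 102 mm above the table.
- stop_face (a point): Middle of the stop's felt face that meets the row (the face is upright, square to rack y), 63 mm above the table.
- foam: Block of stiff green floral foam, 62 mm wide, 100 mm long, 45 mm high, light, lying loose on the rack's deck between the lips, its length (its y axis) along the row; it slides when pushed. Origin at the centre of its underside. The clear gap from it to the end board is 61 to 75 mm at the start, from it to the stop 70 mm or more.
- vase_tall: Green glass bud vase, 150 mm high: round body 47 mm across up to 54 mm, above it a neck that closes a gripper to 24 mm, up to 147 mm. 0.12 kg. It starts upright on the table. Origin at the centre of its base, z up. Take it from above by the neck, about 105 mm above its base.
- vase_short: Green glass bud vase, nearly the same, 144 mm high: round body 45 mm across up to 52 mm, neck 23 mm across for the gripper up to 142 mm. 0.12 kg. It starts upright on the table. Origin at the centre of its base, z up.
- duck: Small yellow rubber duck, 56 x 46 x 42 mm, a bystander on the table; origin at the centre of its underside.
- stem_tape: Green roll of stem tape lying flat, 58 mm across, 13 mm high, a bystander on the table; origin at the centre of its underside.

How it is judged:
On the way:
1. both vases stand released and upright on the deck, one between the end board and the foam block, the other between the foam block and the stop (x of foam in the frame of rack between -0.012 and 0.012 m and y of foam in the frame of rack between 0.03 and 0.09 m and z of foam in the frame of rack between 0.029 and 0.04 m and angle between foam's own z axis and vertical below 0.1 rad and ((x of vase_tall in the frame of rack between -0.012 and 0.012 m and y of vase_tall in the frame of rack between 0.12 and 0.166 m and z of vase_tall in the frame of rack between 0.029 and 0.04 m and angle between each of vase_tall, vase_short's own z axis and vertical below 0.1 rad and x of vase_short in the frame of rack between -0.012 and 0.012 m and y of vase_short in the frame of rack between -0.09 and 0.016 m and z of vase_short in the frame of rack between 0.029 and 0.04 m) or (x of vase_short in the frame of rack between -0.012 and 0.012 m and y of vase_short in the frame of rack between 0.12 and 0.166 m and z of vase_short in the frame of rack between 0.029 and 0.04 m and angle between each of vase_short, vase_tall's own z axis and vertical below 0.1 rad and x of vase_tall in the frame of rack between -0.012 and 0.012 m and y of vase_tall in the frame of rack between -0.09 and 0.016 m and z of vase_tall in the frame of rack between 0.029 and 0.04 m)) and contact force between each of vase_tall, vase_short and the fingers below 0.1 N), for 0.2 s.
At the end, for the whole second after the job is handed in: Vase, foam block, vase stand upright (within 0.1 rad) and at rest on the rack's deck between its lips, in that order from the end board, either vase in either place; the stop is at 0.081 m or more, which leaves at most about 7 mm of slack in the whole row (x of foam in the frame of rack between -0.012 and 0.012 m and y of foam in the frame of rack between 0.07 and 0.09 m and z of foam in the frame of rack between 0.029 and 0.04 m and angle between foam's own z axis and vertical below 0.1 rad and ((x of vase_tall in the frame of rack between -0.012 and 0.012 m and y of vase_tall in the frame of rack between 0.145 and 0.166 m and z of vase_tall in the frame of rack between 0.029 and 0.04 m and angle between each of vase_tall, vase_short's own z axis and vertical below 0.1 rad and x of vase_short in the frame of rack between -0.012 and 0.012 m and y of vase_short in the frame of rack between -0.002 and 0.02 m and z of vase_short in the frame of rack between 0.029 and 0.04 m) or (x of vase_short in the frame of rack between -0.012 and 0.012 m and y of vase_short in the frame of rack between 0.145 and 0.166 m and z of vase_short in the frame of rack between 0.029 and 0.04 m and angle between each of vase_short, vase_tall's own z axis and vertical below 0.1 rad and x of vase_tall in the frame of rack between -0.012 and 0.012 m and y of vase_tall in the frame of rack between -0.002 and 0.02 m and z of vase_tall in the frame of rack between 0.029 and 0.04 m)) and value of joint stop above 0.081 m and linear speed of each of vase_tall, vase_short, foam below 0.02 m/s); the robot touches nothing.
It fails at once if a vase is toppled (leans more than 0.5 rad) (angle between any of vase_tall, vase_short's own z axis and vertical above 0.5 rad).
It fails at once if the two glass vases knock together (contact force between vase_tall and vase_short above 0.5 N).
It fails at once if a vase is dropped from more than about 2 cm instead of being set down (it moves at over 0.6 m/s out of the fingers) ((linear speed of vase_tall above 0.6 m/s and contact force between vase_tall and the fingers below 0.05 N) or (linear speed of vase_short above 0.6 m/s and contact force between vase_short and the fingers below 0.05 N)).
It fails at once if the duck or the tape roll is moved by more than 25 mm (distance of any of duck, stem_tape from where it was at the start of the episode above 0.025 m).
It also fails if it takes over 72 s, if anything falls off the work surface, if the arm or the gripper's body presses on something with over 40 N, if the wrist force passes 120 N, or if a joint passes its speed limit or range.

ROBOT

A 7-joint arm with a two-finger parallel gripper is mounted at the origin on the work surface; the furniture and walls round the work are solid. World frame = base frame: x ahead of the robot, y to its left, z up, the work surface at z = 0. Lengths are in m, angles in rad, forces in N, time in s.
With the tool pointing down it reaches from about 0.4 to 0.85 m from the base axis. Payload 10.4 kg.
Tool frame: the origin (TCP) lies midway between the tips of the shut fingers; the grasp point (between the pads) lies 19 mm behind it; z points along the fingers, y is the line along which they close (so a half turn about z gives the same grasp; the last joint's range is limited). The gripper opens to 87 mm and grips with 3 to 60 N. Pads are 19 mm wide; open, the fingers measure 117 mm over their backs; the gripper's body (75 mm by 190 mm) begins 51 mm behind the grasp point.
Start: joints at [1.186, 0.332, -0.065, 1.46, 0.022, 1.35, -0.088], TCP at [0.221, -0.585, 0.223] pointing down, gripper open.
Joint ranges: [-2.6, 2.6], [-0.5, 2.12], [-1.47, 1.34], [0.16, 2.42], [-1.27, 4.41], [0.06, 2.06], [-2.6, 2.6]. Speed limits (rad/s): [2.22, 2.22, 2.79, 2.79, 3.14, 3.14, 3.14].

INTERFACE

Orientations are given as a unit quaternion [x, y, z, w].
In Python, from bench import r gives the robot as it stands.
- The arm moves only by the tool apply_moves, never from a script. Its argument "steps" is a list of rows, each a list of 7 numbers: the turn, a rotation vector about the tool's x, y, z in rad, then the shift along the tool's x, y, z in mm, then the opening, from -1 (shut) to 1 (fully open). In form: [[ax, ay, az, x, y, z, claw], ...]. A call has 1 to 20 rows; each row is the pose to reach, as a shift and turn from the pose commanded when the call began, along the tool's axes at that moment; what a row does not reach only later rows make up. A row lasts 1/12 s, in which the tool goes at most 41.7 mm and 7.16 degrees, less where a joint would pass 70% of its speed; a pose out of reach is approached as far as the arm can. A call with a gripper value outside its range is refused whole. The fingers move at their own pace and stop on an object; "force" is the grip in N (left out, the last holds). Time passes only in rows, so rows that repeat a pose let the fingers close. It gives the time, the measured TCP pose, the force, the opening and the grip force at its end, in the units of the state.
- r.read_state(): the state, without advancing time (a new reading comes with each control period).
- r.camera(name): name is "scene" or "top"; returns a dict with "pixels" (384x512x3 uint8, red, green, blue), "z_map" (384x512 float32, m along the optical axis (not along the pixel's ray), 0 where there is no reading), "fovy" (degrees; the focal length in pixels is half the picture's height over the tangent of half this angle, whatever the lens; pixels are square), "cx", "cy" (the principal point, pixels), "position" and "orientation" of the camera in the world. Camera axes: x right, y down, z forward; pixel columns grow to the right and rows downward; lengths in m; the calibration is good to about 2 mm. A picture is of the moment at which its call begins.
- r.close_job(): hands the job in; it is judged then, once.
The state is a dict: "time": time; "joint_positions": joint angles; "joint_vel": joint speeds; "joint_torque": joint torques, N m; "ee_pos": TCP position; "eef_rot": TCP orientation; "ft_force": force on the tool from outside, world axes, zero at the start; "torque": the same for the moment, N m; "width": finger opening in m; "grip_force": force on a finger pad.
Only numpy, scipy, OpenCV 4.12 (cv2) and the standard library are available. Lean on these libraries where they do the work, as an engineer would, in place of code of your own. Each camera call takes 0.05 s, during which the arm holds its last target. There are 200 camera calls.

## Working session

There is one attempt and no reset: what is moved stays moved. The work goes in short steps, Python scripts to look and compute and a tool call to move; the robot and the scene stay as the last step left them, time stands still between calls to the robot, and variables do not carry over. Pictures are saved under pics/ and viewed, at most 10 in all, crops included, and the job is handed in when it is done.

Besides the shell and the picture viewer there is one more tool, called after "Emit:" as name(argument=value, ...) on one line, values as JSON. apply_moves: Moves the arm, as the interface text tells. Its arguments: {"type":"object","properties":{"steps":{"type":"array","items":{"type":"array","items":{"type":"number"}}},"force":{"type":"number"}},"required":["steps"]}

```bash
mkdir -p pics; cat > h.py <<'E'
import numpy as np,cv2
from scipy.spatial.transform import Rotation as R
from bench import r
def cloud(c):
    H,W=c['z_map'].shape; f=H/2/np.tan(np.radians(c['fovy'])/2)
    v,u=np.mgrid[:H,:W]; z=c['z_map']
    p=np.stack([(u-c['cx'])/f*z,(v-c['cy'])/f*z,z],-1)
    return p@R.from_quat(c['orientation']).as_matrix().T+np.array(c['position'])
E
python3 - <<'E'
from h import *
s=r.read_state();print(s)
ims=[]
for n in('top','scene'):
    c=r.camera(n);np.savez(n+'.npz',**c);print(n,c['position'],c['orientation'],c['fovy'])
    cv2.imwrite(f'pics/{n}0.png',c['pixels'][...,::-1])
E
```

```text
{'time': 0.0, 'joint_positions': array([ 1.18637476,  0.33287872, -0.06469953,  1.46097343,  0.02158028,
        1.34990488, -0.08847193]), 'joint_vel': array([-0.00122357, -0.0009628 , -0.00065137,  0.0013847 ,  0.00044928,
       -0.00058893, -0.00055874]), 'joint_torque': array([ 8.93438137e-04, -6.23248601e+01,  2.54878902e-02, -3.89902568e+01,
       -6.12929603e-02,  3.95828008e-02,  8.76474496e-05]), 'ee_pos': array([ 0.22109226, -0.58415425,  0.22173433]), 'eef_rot': array([ 9.83675917e-01,  1.79947630e-01, -1.56999589e-04, -7.17913683e-04]), 'ft_force': array([ 0.32268033,  0.10288397, -0.34293858]), 'torque': array([-0.06414579,  0.00273026,  0.03610184]), 'grip_force': 0.0, 'width': 0.08710953949860896}
top [ 0.3051326  -0.08129542  1.11026617] [-0.7043359   0.70483813 -0.05856679  0.06069661] 51.03583200067245
scene [-0.35411071  0.45320936  0.54467865] [-0.41300543  0.72925114 -0.48168826  0.2561166 ] 48.41098347808577
```

View pics/top0.png

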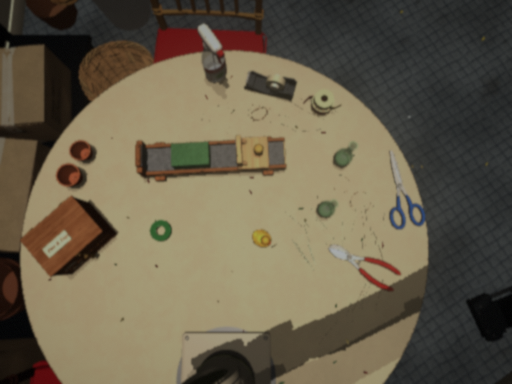

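View pics/scene0.png

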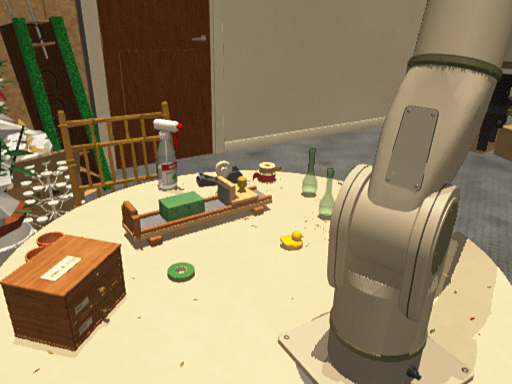

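The top view shows the rack at u 137–285, v 135–180 with the end board at the left (u≈140). The foam is at (190,154), the knob at (258,150) and the vases at (343,157) and (327,209). The duck is at (262,238) and the tape at (161,230). The scene view shows both vases standing upright at (310,175) and (327,197).

```bash
python3 - <<'E'
from h import *
c=dict(np.load('top.npz'));p=cloud(c);px=c['pixels'];hsv=cv2.cvtColor(px,cv2.COLOR_RGB2HSV)
x,y,z=p[...,0],p[...,1],p[...,2]
v,u=np.mgrid[:384,:512]
def box(a,b,d,e): return (u>=a)&(u<=b)&(v>=d)&(v<=e)
def rect(m,n):
    q=p[m][:,:2].astype(np.float32)
    (cx,cy),wh,a=cv2.minAreaRect(q*1000);print(n,m.sum(),(cx,cy),wh,a,'zmed',np.median(z[m]),'mean',q.mean(0))
rk=box(125,300,125,190)
print('table z',np.median(z[box(200,240,200,300)]))
f=rk&(hsv[...,0]>45)&(hsv[...,0]<85)&(hsv[...,1]>90)&(z>.07);rect(f,'foam')
rect(rk&(z>.02),'rack>20mm'); 
rect(rk&(z>.038)&(z<.056),'lips')
rect(rk&(z>.088)&(u<155),'endboard')
rect(rk&(z>.085)&(u>225)&(u<248),'upright')
rect(rk&(z>.085)&(u>=249)&(u<275),'knob')
for n,b in(('vA',box(328,362,138,172)),('vB',box(310,342,195,222))):
    m=b&(z>.012);rect(m,n);rect(b&(z>.1),n+' top')
    print(np.round(z[b&(u%3==0)&(v%3==0)],3).reshape(-1,len(np.unique(u[b&(u%3==0)]))))
rect(box(250,280,225,250)&(z>.01),'duck');rect(box(145,178,215,245)&(z>.006),'tape')
print((c['z_map']==0).sum())
E
```

```text
table z -0.00031488541137014714
foam 809 (449.95843505859375, 39.15345764160156) (362.06475830078125, 104.1104507446289) 23.707237243652344 zmed 0.07962581556732751 mean [0.5756872  0.09445105]
rack>20mm 5034 (466.67218017578125, 32.8143310546875) (334.8931884765625, 397.0753173828125) 3.0850229263305664 zmed 0.046383643170839206 mean [0.57384443 0.04243359]
lips 1039 (581.9029541015625, 38.47676086425781) (88.52629852294922, 395.61968994140625) 3.028991937637329 zmed 0.044141145934806225 mean [0.5715653  0.04395679]
endboard 166 (438.61041259765625, 90.61328887939453) (432.670166015625, 47.66832733154297) 45.88554382324219 zmed 0.09584033434916794 mean [0.5544174  0.20870642]
upright 171 (463.5083923339844, -49.99085998535156) (322.3311462402344, 18.817333221435547) 7.839889049530029 zmed 0.100475594752236 mean [ 0.57561207 -0.03511159]
knob 86 (452.8417663574219, -86.12910461425781) (295.30438232421875, 20.950458526611328) 0.5845374464988708 zmed 0.09852223023464868 mean [ 0.56414413 -0.08465452]
vA 369 (458.5050964355469, -199.14402770996094) (46.296749114990234, 384.0602722167969
[... 2324 characters left out ...]
-03  4.00e-03 -3.00e-03]
 [ 2.00e-03 -1.00e-03  3.00e-03  3.10e-02  4.50e-02  4.80e-02  4.50e-02
   2.00e-03 -0.00e+00  4.00e-03  0.00e+00]
 [-1.00e-03 -1.00e-03  2.00e-03 -5.00e-03  2.00e-03  1.00e-03  4.00e-03
  -1.00e-03  1.00e-03 -3.00e-03  2.00e-03]
 [ 3.00e-03  4.00e-03  3.00e-03  5.00e-03 -2.00e-03  3.00e-03 -4.00e-03
  -4.00e-03  1.00e-03 -3.00e-03 -0.00e+00]]
duck 269 (347.1293640136719, -96.27010345458984) (75.01085662841797, 48.220767974853516) 13.110389709472656 zmed 0.021491844746368338 mean [ 0.35849738 -0.09282185]
tape 314 (351.8716735839844, 62.714866638183594) (302.0419616699219, 56.81876754760742) 76.10124206542969 zmed 0.012335017936864978 mean [0.38033023 0.17925969]
772
```

```bash
cat > meas.py <<'E'
from h import *
from scipy.optimize import least_squares
v,u=np.mgrid[:384,:512]
def box(a,b,d,e): return (u>=a)&(u<=b)&(v>=d)&(v<=e)
def cyl(q,rad):
    f=lambda c:np.hypot(q[:,0]-c[0],q[:,1]-c[1])-rad
    s=least_squares(f,q.mean(0)[:2]+[.01,0.0],loss='soft_l1',f_scale=.001);return s.x.round(4),round(float(np.abs(s.fun).mean()),4),len(q)
E
python3 - <<'E'
from meas import *
c=dict(np.load('top.npz'));p=cloud(c);px=c['pixels'];hsv=cv2.cvtColor(px,cv2.COLOR_RGB2HSV)
x,y,z=p[...,0],p[...,1],p[...,2]
ok=(c['z_map']>0)&(z<.25)
def rect(m,n):
    m=cv2.morphologyEx((m&ok).astype(np.uint8),cv2.MORPH_OPEN,np.ones((2,2),np.uint8))>0
    q=p[m][:,:2].astype(np.float32)
    (cx,cy),wh,a=cv2.minAreaRect(q*1000);print(n,m.sum(),np.round((cx,cy),1),np.round(wh,1),round(a,2),'z',round(float(np.median(z[m])),3),'mean',q.mean(0));return q
rk=box(125,300,125,190)
rect(rk&(hsv[...,0]>45)&(hsv[...,0]<85)&(hsv[...,1]>90)&(z>.07),'foam')
rect(rk&(z>.02),'rack>20mm'); rect(rk&(z>.025)&(z<.056),'lips')
rect(rk&(z>.088)&(u<155),'endboard');rect(rk&(z>.088)&(u>225)&(u<248),'upright');rect(rk&(z>.085)&(u>=249)&(u<275),'knob')
for n,b,rad,h in(('vA',box(328,362,138,172),.0235,.15),('vB',box(310,342,195,222),.0225,.144)):
    b=b&ok
    print(n,'body',cyl(p[b&(z>.012)&(z<.052)],rad));m=b&(z>h-.008);print('rim mean',p[m].mean(0),m.sum(),p[m].min(0),p[m].max(0))
rect(box(250,280,225,250)&(z>.01),'duck');rect(box(145,178,215,245)&(z>.006),'tape')
# scene cam cross-check
c=dict(np.load('scene.npz'));p=cloud(c);x,y,z=p[...,0],p[...,1],p[...,2];ok=(c['z_map']>0)
for n,b,rad in(('vA',(.57,-.31),.0235),('vB',(.43,-.255),.0225)):
    m=ok&(np.hypot(x-b[0],y-b[1])<.05)&(z>.012);print(n,'sc body',cyl(p[m&(z<.05)],rad));print('sc neck',cyl(p[m&(z>.1)&(z<.14)],.012))
m=ok&(abs(x-.58)<.06)&(z>.03);hs=cv2.cvtColor(c['pixels'],cv2.COLOR_RGB2HSV)
g=m&(hs[...,0]>45)&(hs[...,0]<85)&(hs[...,1]>90)&(z>.077)&(z<.083);q=(p[g][:,:2]*1000).astype(np.float32);print('foam sc',cv2.minAreaRect(q))
E
```

```text
foam 801 [448.9  37.9] [358.8 104.2] 23.46 z 0.079 mean [0.5739328  0.09237356]
rack>20mm 4960 [474.3  33.5] [346.3 407.6] 2.05 z 0.045 mean [0.5728567  0.04024246]
lips 2595 [530.1  46.3] [385.1 345.5] 71.46 z 0.036 mean [0.57105464 0.04191883]
endboard 154 [437.   89.2] [428.3  48. ] 45.89 z 0.095 mean [0.566421   0.22317156]
upright 158 [476.4 -49.8] [347.8  18.2] 7.43 z 0.1 mean [ 0.5807987  -0.03661821]
knob 78 [588.9 -87.7] [21.4 25.9] 89.77 z 0.098 mean [ 0.58595955 -0.08762419]
vA body (array([ 0.5809, -0.3192]), 0.001, 108)
rim mean [ 0.58169006 -0.31947706  0.14862908] 43 [ 0.5705448  -0.32952765  0.14206838] [ 0.59231559 -0.30844881  0.15361382]
vB body (array([ 0.4373, -0.2682]), 0.0013, 89)
rim mean [ 0.43720279 -0.26819701  0.14214551] 43 [ 0.42590633 -0.27837576  0.13615051] [ 0.44788937 -0.25634778  0.14543811]
duck 261 [345.2 -98.5] [72.2 49.1] 10.94 z 0.021 mean [ 0.3558045 -0.0955446]
tape 310 [358.4  60.8] [298.1  57.2] 80.31 z 0.012 mean [0.37783664 0.17766112]
vA sc body (array([ 0.5829, -0.3203]), 0.0014, 171)
sc neck (array([ 0.5862, -0.322 ]), 0.0018, 75)
vB sc body (array([ 0.4391, -0.2685]), 0.0013, 171)
sc neck (array([ 0.4414, -0.2721]), 0.0015, 91)
foam sc ((575.2579956054688, 98.2967529296875), (59.765342712402344, 97.48846435546875), 4.389322280883789)
```

```bash
cat > rack.py <<'E'
from meas import *
def rackm(c):
    p=cloud(c);hsv=cv2.cvtColor(c['pixels'],cv2.COLOR_RGB2HSV);x,y,z=p[...,0],p[...,1],p[...,2]
    ok=(c['z_map']>0)&(x>.5)&(x<.66)&(y>-.2)&(y<.28)&(z<.12)
    out={}
    def rect(m,n):
        m=ok&m;k=cv2.filter2D(m.astype(np.uint8),-1,np.ones((3,3)))>=6;m&=k
        r_=cv2.minAreaRect((p[m][:,:2]*1000).astype(np.float32));print(n,m.sum(),np.round(r_[0],1),np.round(r_[1],1),round(r_[2],2),'z',round(float(np.median(z[m])),4));out[n]=p[m]
    rect((hsv[...,0]>45)&(hsv[...,0]<85)&(hsv[...,1]>90)&(z>.072)&(z<.088),'foam')
    rect((z>.02),'all>20mm');rect((z>.039)&(z<.052),'lips');rect((z>.088)&(y>.17),'endboard')
    rect((z>.09)&(y<-.0),'stop+knob');return out
E
python3 - <<'E'
from rack import *
o=rackm(dict(np.load('top.npz')))
q=o['lips'];q=q[(q[:,1]>-.14)&(q[:,1]<.2)]
for it in range(1):
    A=np.polyfit(q[:,1],q[:,0],1);s=q[:,0]-np.polyval(A,q[:,1])
    for sgn in(1,-1):
        B=np.polyfit(q[s*sgn>.02][:,1],q[s*sgn>.02][:,0],1);print('lip',sgn,B,(s*sgn>.02).sum())
k=o['stop+knob'];kk=k[k[:,1]<-.06];uu=k[k[:,1]>-.06]
print('knob',cv2.minEnclosingCircle((kk[:,:2]*1000).astype(np.float32)),kk.mean(0),'upright',uu.mean(0),uu.min(0),uu.max(0))
e=o['endboard'];print('end',e.mean(0),np.polyfit(e[:,0],e[:,1],1))
E
```

```text
foam 783 [577.4  95.2] [59.  96.7] 3.44 z 0.0796
all>20mm 4929 [577.8  38.7] [100.6 396.8] 1.97 z 0.0463
lips 616 [581.9  31.6] [ 86.5 380.4] 3.11 z 0.0441
endboard 142 [571.4 228. ] [59.9 15.8] 3.71 z 0.0958
stop+knob 212 [584.3 -61.3] [72.9 67.7] 0.15 z 0.1001
lip 1 [-0.05399591  0.62119133] 179
lip -1 [-0.06163334  0.54537863] 277
knob ((587.9147338867188, -85.21926879882812), 12.124117851257324) [ 0.58702552 -0.08490455  0.09849549] upright [ 0.58429346 -0.03430533  0.10083821] [ 0.54777298 -0.04086651  0.09174367] [ 0.62062134 -0.0274255   0.10534578]
end [0.57040647 0.22717273 0.09539524] [0.031307   0.20931501]
```

Emit:
apply_moves(steps=[[0,0,-1.266,431,-119,0,1],[0,0,-1.266,431,-119,0,1],[0,0,-1.266,431,-119,0,1],[0,0,-1.266,431,-119,0,1],[0,0,-1.266,431,-119,0,1],[0,0,-1.266,431,-119,0,1],[0,0,-1.266,431,-119,0,1],[0,0,-1.266,431,-119,0,1],[0,0,-1.266,431,-119,0,1],[0,0,-1.266,431,-119,0,1],[0,0,-1.266,431,-119,0,1],[0,0,-1.266,431,-119,0,1],[0,0,-1.266,431,-119,0,1],[0,0,-1.266,431,-119,0,1],[0,0,-1.266,431,-119,0,1],[0,0,-1.266,431,-119,0,1]], force=15)

```text
time: 1.43
ee_pos: [0.5812, -0.3222, 0.2226]
eef_rot: [0.688, 0.726, -0.0, 0.0]
ft_force: [-0.4, 0.3, -0.1]
width: 0.0868
grip_force: 0.0
```

Emit:
apply_moves(steps=[[0,0,0,2,1,30,1],[0,0,0,2,1,60,1],[0,0,0,2,1,90,1],[0,0,0,2,1,115,1],[0,0,0,2,1,130,1],[0,0,0,2,1,136,1],[0,0,0,2,1,136,0.2],[0,0,0,2,1,136,-0.2],[0,0,0,2,1,136,-1],[0,0,0,2,1,136,-1],[0,0,0,2,1,136,-1],[0,0,0,2,1,136,-1],[0,0,0,2,1,136,-1],[0,0,0,2,1,136,-1],[0,0,0,2,1,136,-1]], force=12)

```text
time: 2.68
ee_pos: [0.5831, -0.3186, 0.0866]
eef_rot: [0.687, 0.727, -0.0, 0.0]
ft_force: [-0.6, -0.8, 0.2]
width: 0.035
grip_force: 0.0
```

```bash
python3 - <<'E'
from meas import *
print(r.read_state()['ee_pos'])
c=r.camera('scene');cv2.imwrite('pics/s1.png',c['pixels'][...,::-1]);p=cloud(c);x,y,z=p[...,0],p[...,1],p[...,2]
m=(c['z_map']>0)&(np.hypot(x-.582,y+.32)<.04)&(z>.012);print(cyl(p[m&(z<.05)],.0235))
E
```

```text
[ 0.58312591 -0.31863595  0.08662192]
(array([ 0.5826, -0.3201]), 0.0016, 173)
```

Emit:
apply_moves(steps=[[0,0,0,0,0,0,-1],[0,0,0,0,0,0,-1],[0,0,0,0,0,0,-1],[0,0,0,0,0,0,-1],[0,0,0,0,0,0,-1],[0,0,0,0,0,0,-1]], force=15)

```text
time: 3.23
ee_pos: [0.583, -0.3186, 0.0865]
eef_rot: [0.687, 0.727, -0.0, -0.0]
ft_force: [0.3, 0.6, -2.0]
width: 0.0237
grip_force: 15.0
```

Emit:
apply_moves(steps=[[0,0,0,0,0,-10,-1],[0,0,0,0,0,-30,-1],[0,0,0,0,0,-60,-1],[0,0,0,0,0,-90,-1],[0,0,0,15,1,-115,-1],[0,0,0,45,2,-130,-1],[0,0,0,80,3,-135,-1],[0,0,0,120,5,-135,-1],[0,0,0,160,7,-135,-1],[0,0,0,200,9,-135,-1],[0,0,0,240,11,-135,-1],[0,0,0,280,12,-135,-1],[0,0,0,320,13,-135,-1],[0,0,0,360,14,-135,-1],[0,0,0,400,15,-135,-1],[0,0,0,440,16,-135,-1],[0,0,0,470,17,-135,-1],[0,0,0,490,18,-135,-1],[0,0,0,500,18,-135,-1],[0,0,0,500,18,-135,-1]])

```text
time: 4.9
ee_pos: [0.5719, 0.1842, 0.2221]
eef_rot: [0.685, 0.728, 0.0, -0.0]
ft_force: [-0.2, -0.5, -1.6]
width: 0.0233
grip_force: 15.0
```

```bash
python3 - <<'E'
from meas import *
print(r.read_state()['ee_pos'])
c=r.camera('scene');cv2.imwrite('pics/s2.png',c['pixels'][...,::-1]);p=cloud(c);x,y,z=p[...,0],p[...,1],p[...,2]
m=(c['z_map']>0)&(np.hypot(x-.573,y-.181)<.05);b=p[m&(z>.145)&(z<.185)];print(cyl(b,.0235),p[m&(z>.115)][:,2].min())
E
```

```text
[0.57191023 0.18421145 0.22213532]
(array([0.5728, 0.183 ]), 0.0013, 325) 0.13889317766950326
```

View pics/s2.png

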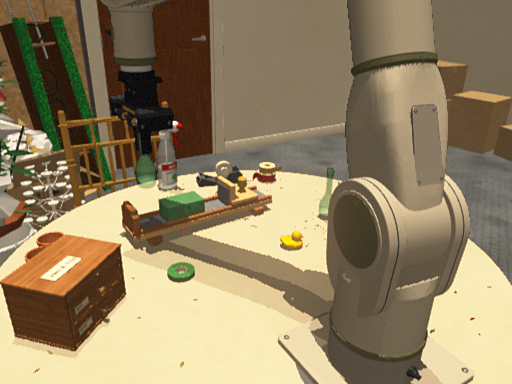

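Emit:
apply_moves(steps=[[0,0,0,-1,0,15,-1],[0,0,0,-1,0,40,-1],[0,0,0,-1,0,65,-1],[0,0,0,-1,0,82,-1],[0,0,0,-1,0,90,-1],[0,0,0,-1,0,94,-1],[0,0,0,-1,0,97,-1],[0,0,0,-1,0,98,-1],[0,0,0,-1,0,99,-1],[0,0,0,-1,0,99,-1]])

```text
time: 5.78
ee_pos: [0.5731, 0.1806, 0.1233]
eef_rot: [0.687, 0.727, 0.0, 0.0]
ft_force: [0.1, -0.3, -1.8]
width: 0.024
grip_force: 15.0
```

Emit:
apply_moves(steps=[[0,0,0,0,0,1,-1],[0,0,0,0,0,1.5,-1],[0,0,0,0,0,2,-1],[0,0,0,0,0,2,-1]])

```text
time: 6.12
ee_pos: [0.5729, 0.1807, 0.1213]
eef_rot: [0.687, 0.727, 0.0, 0.0]
ft_force: [-1.0, -0.1, 5.1]
width: 0.0232
grip_force: 15.0
```

Emit:
apply_moves(steps=[[0,0,0,0,0,-0.5,-0.4],[0,0,0,0,0,-0.5,-0.2],[0,0,0,0,0,-0.5,0.5],[0,0,0,0,0,-0.5,1],[0,0,0,0,0,-0.5,1],[0,0,0,0,0,-0.5,1],[0,0,0,0,0,-10,1],[0,0,0,0,0,-30,1],[0,0,0,0,0,-60,1],[0,0,0,0,0,-95,1],[0,0,0,0,0,-110,1],[0,0,0,0,0,-110,1]])

```text
time: 7.12
ee_pos: [0.5742, 0.1817, 0.2358]
eef_rot: [0.687, 0.727, 0.003, 0.002]
ft_force: [1.1, 0.7, -0.4]
width: 0.0852
grip_force: 0.0
```

Emit:
apply_moves(steps=[[0,0,0,-441,-160,0,1],[0,0,0,-441,-160,0,1],[0,0,0,-441,-160,0,1],[0,0,0,-441,-160,0,1],[0,0,0,-441,-160,0,1],[0,0,0,-441,-160,0,1],[0,0,0,-441,-160,0,1],[0,0,0,-441,-160,0,1],[0,0,0,-441,-160,0,1],[0,0,0,-441,-160,0,1],[0,0,0,-441,-160,0,1],[0,0,0,-441,-160,0,1],[0,0,0,-441,-160,0,1],[0,0,0,-441,-160,0,1],[0,0,0,-441,-160,0,1]])

```text
time: 8.37
ee_pos: [0.4386, -0.2674, 0.2305]
eef_rot: [0.686, 0.728, 0.0, -0.0]
ft_force: [-0.1, -0.4, 0.8]
width: 0.0871
grip_force: 0.0
```

```bash
python3 - <<'E'
from rack import *
c=r.camera('top');cv2.imwrite('pics/t3.png',c['pixels'][...,::-1]);o=rackm(c);p=cloud(c);x,y,z=p[...,0],p[...,1],p[...,2]
m=(c['z_map']>0)&(np.hypot(x-.573,y-.181)<.04);b=p[m&(z>.045)&(z<.087)];b2=p[m&(z>.176)&(z<.2)];print(cyl(b[np.hypot(b[:,0]-.573,b[:,1]-.181)<.029],.0235),b2.mean(0))
print(r.read_state()['ee_pos'])
E
```

```text
foam 776 [577.9  94.8] [59.7 96.3] 3.6 z 0.0796
all>20mm 4817 [583.7  39.5] [100.5 397.9] 3.22 z 0.0563
lips 576 [582.1  31.9] [ 86.6 381. ] 3.09 z 0.0441
endboard 219 [572.7 203.2] [61.  65.5] 3.93 z 0.096
stop+knob 214 [584.3 -61.3] [73.4 67.7] 0.41 z 0.1
(array([0.572 , 0.1803]), 0.001, 116) [0.57269199 0.18076422 0.18269318]
[ 0.43869579 -0.26722474  0.23057709]
```

View pics/t3.png

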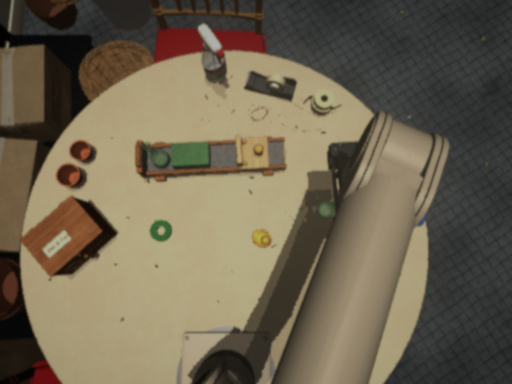

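The tall vase stands upright in the gap at (160,158). The arm is over the short vase at (327,209).

Emit:
apply_moves(steps=[[0,0,0,-1,0,30,1],[0,0,0,-1,0,65,1],[0,0,0,-1,0,100,1],[0,0,0,-1,0,125,1],[0,0,0,-1,0,138,1],[0,0,0,-1,0,145,1],[0,0,0,-1,0,145,0],[0,0,0,-1,0,145,-1],[0,0,0,-1,0,145,-1],[0,0,0,-1,0,145,-1],[0,0,0,-1,0,145,-1],[0,0,0,-1,0,145,-1],[0,0,0,-1,0,145,-1],[0,0,0,-1,0,145,-1],[0,0,0,-1,0,145,-1],[0,0,0,-1,0,145,-1],[0,0,0,-1,0,145,-1],[0,0,0,-1,0,145,-1],[0,0,0,-1,0,145,-1]])

```text
time: 10.0
ee_pos: [0.438, -0.2699, 0.0855]
eef_rot: [0.687, 0.727, -0.0, -0.0]
ft_force: [-0.7, 0.0, -0.8]
width: 0.0223
grip_force: 15.0
```

Emit:
apply_moves(steps=[[0,0,0,0,0,-10,-1],[0,0,0,0,0,-30,-1],[0,0,0,0,0,-60,-1],[0,0,0,0,0,-90,-1],[0,0,0,5,3,-115,-1],[0,0,0,20,12,-130,-1],[0,0,0,45,27,-135,-1],[0,0,0,75,44,-135,-1],[0,0,0,105,62,-135,-1],[0,0,0,135,80,-135,-1],[0,0,0,165,98,-135,-1],[0,0,0,195,116,-135,-1],[0,0,0,225,134,-135,-1],[0,0,0,247,147,-135,-1],[0,0,0,262,156,-135,-1],[0,0,0,269,160,-135,-1],[0,0,0,269,160,-135,-1],[0,0,0,269,160,-135,-1]])

```text
time: 11.5
ee_pos: [0.5822, 0.0069, 0.2206]
eef_rot: [0.687, 0.727, -0.0, 0.0]
ft_force: [-0.1, -1.2, -2.7]
width: 0.0225
grip_force: 15.0
```

```bash
python3 - <<'E'
from meas import *
print(r.read_state()['ee_pos'])
c=r.camera('scene');cv2.imwrite('pics/s4.png',c['pixels'][...,::-1]);p=cloud(c);x,y,z=p[...,0],p[...,1],p[...,2]
m=(c['z_map']>0)&(np.hypot(x-.583,y-.01)<.05);b=p[m&(z>.145)&(z<.18)];print(cyl(b,.0225))
m=(c['z_map']>0)&(np.hypot(x-.573,y-.181)<.04);b=p[m&(z>.1)&(z<.18)];print('A neck',cyl(b,.012))
E
```

```text
[0.58219328 0.00693424 0.22062606]
(array([0.5829, 0.008 ]), 0.0014, 217)
A neck (array([0.5763, 0.1788]), 0.002, 282)
```

View pics/s4.png

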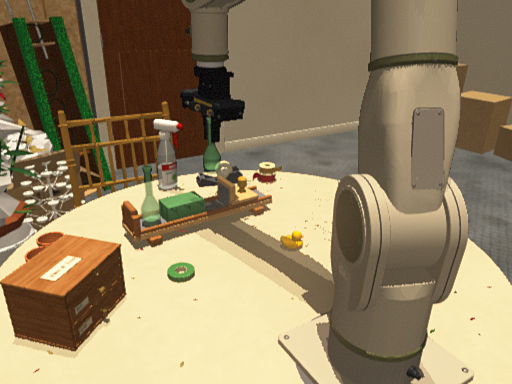

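The first vase stands at (150,205). The second hangs upright at (212,165), above the gap between the foam and the stop.

Emit:
apply_moves(steps=[[0,0,0,1,0,15,-1],[0,0,0,1,0,40,-1],[0,0,0,1,0,65,-1],[0,0,0,1,0,82,-1],[0,0,0,1,0,90,-1],[0,0,0,1,0,94,-1],[0,0,0,1,0,97,-1],[0,0,0,1,0,98,-1],[0,0,0,1,0,99,-1],[0,0,0,1,0,99,-1]])

```text
time: 12.38
ee_pos: [0.5829, 0.0088, 0.1223]
eef_rot: [0.687, 0.727, 0.0, 0.001]
ft_force: [0.8, -0.2, -1.7]
width: 0.0226
grip_force: 15.0
```

Emit:
apply_moves(steps=[[0,0,0,0,0,1,-1],[0,0,0,0,0,1.5,-1],[0,0,0,0,0,2,-1],[0,0,0,0,0,2,-1]])

```text
time: 12.72
ee_pos: [0.5828, 0.0089, 0.1205]
eef_rot: [0.687, 0.727, 0.0, 0.0]
ft_force: [-1.4, -0.4, 4.5]
width: 0.0224
grip_force: 15.0
```

Emit:
apply_moves(steps=[[0,0,0,0,0,-0.5,-0.4],[0,0,0,0,0,-0.5,-0.2],[0,0,0,0,0,-0.5,0.5],[0,0,0,0,0,-0.5,1],[0,0,0,0,0,-0.5,1],[0,0,0,0,0,-0.5,1],[0,0,0,0,0,-10,1],[0,0,0,0,0,-30,1],[0,0,0,0,0,-60,1],[0,0,0,0,0,-95,1],[0,0,0,-25,0,-105,1],[0,0,0,-60,0,-105,1],[0,0,0,-94,0,-105,1],[0,0,0,-94,0,-105,1],[0,0,0,-94,0,-105,1],[0,0,0,-94,0,-105,1]])

```text
time: 14.05
ee_pos: [0.5878, -0.0845, 0.225]
eef_rot: [0.687, 0.727, 0.0, -0.0]
ft_force: [-0.4, 1.1, -0.2]
width: 0.0868
grip_force: 0.0
```

```bash
python3 - <<'E'
from rack import *
print(r.read_state()['ee_pos'])
c=r.camera('scene');cv2.imwrite('pics/s5.png',c['pixels'][...,::-1]);p=cloud(c);x,y,z=p[...,0],p[...,1],p[...,2]
for n,a in(('B',(.583,.01)),('A',(.573,.181))):
  m=(c['z_map']>0)&(np.hypot(x-a[0],y-a[1])<.04)&(z>.105)
  for lo,hi in((.11,.14),(.14,.175)): print(n,cyl(p[m&(z>lo)&(z<hi)],.0118))
m=(c['z_map']>0)&(np.hypot(x-.588,y+.085)<.03)&(z>.07)&(z<.105);print('knob',p[m].mean(0),cyl(p[m&(z<.095)],.013))
E
```

```text
[ 0.58782923 -0.08448478  0.22500999]
B (array([0.5868, 0.0086]), 0.0014, 75)
B (array([0.5864, 0.0081]), 0.0015, 84)
A (array([0.5768, 0.1786]), 0.0015, 100)
A (array([0.5772, 0.1783]), 0.0012, 105)
knob [ 0.58407848 -0.08196242  0.09063755] (array([ 0.5913, -0.0862]), 0.0021, 63)
```

View pics/s5.png

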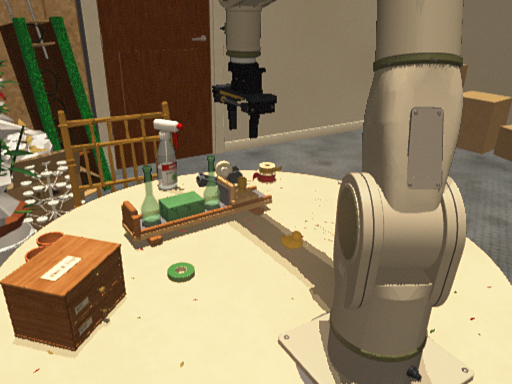

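Both vases stand free and upright, with the second at (211,183). The gripper is above the knob at (241,185).

Emit:
apply_moves(steps=[[0,0,0,0,0,30,1],[0,0,0,0,0,65,1],[0,0,0,0,0,100,1],[0,0,0,0,0,130,1],[0,0,0,0,0,148,1],[0,0,0,0,0,156,1],[0,0,0,0,0,156,0],[0,0,0,0,0,156,-1],[0,0,0,0,0,156,-1],[0,0,0,0,0,156,-1],[0,0,0,0,0,156,-1],[0,0,0,0,0,156,-1],[0,0,0,0,0,156,-1],[0,0,0,0,0,156,-1],[0,0,0,0,0,156,-1],[0,0,0,0,0,156,-1],[0,0,0,0,0,156,-1],[0,0,0,0,0,156,-1],[0,0,0,0,0,156,-1]], force=30)

```text
time: 15.68
ee_pos: [0.5896, -0.0849, 0.0688]
eef_rot: [0.687, 0.727, 0.001, 0.001]
ft_force: [9.5, 0.2, -6.6]
width: 0.0248
grip_force: 30.1
```

Emit:
apply_moves(steps=[[0,0,0,1,1,0,-1],[0,0,0,3,1,0,-1],[0,0,0,5,1,0,-1],[0,0,0,7,1,0,-1],[0,0,0,9,1,0,-1],[0,0,0,11,1,0,-1],[0,0,0,13,1,0,-1],[0,0,0,15,1,0,-1],[0,0,0,17,1,0,-1],[0,0,0,19,1,0,-1],[0,0,0,21,1,0,-1],[0,0,0,23,1,0,-1],[0,0,0,25,1,0,-1],[0,0,0,27,1,0,-1],[0,0,0,29,1,0,-1],[0,0,0,31,1,0,-1],[0,0,0,33,1,0,-1],[0,0,0,35,1,0,-1],[0,0,0,36,1,0,-1],[0,0,0,36,1,0,-1]])

```text
time: 17.35
ee_pos: [0.5877, -0.0495, 0.0687]
eef_rot: [0.687, 0.727, 0.0, 0.001]
ft_force: [6.2, -1.9, -3.6]
width: 0.0248
grip_force: 30.0
```

```bash
cat > chk.py <<'E'
from rack import *
s=r.read_state();print(s['ee_pos'],s['ft_force'])
c=r.camera('scene');p=cloud(c);x,y,z=p[...,0],p[...,1],p[...,2]
for n,a in(('B',(.583,.03)),('A',(.573,.181))):
  m=(c['z_map']>0)&(np.hypot(x-a[0],y-a[1])<.045)&(z>.105)
  for lo,hi in((.11,.14),(.14,.175)): print(n,cyl(p[m&(z>lo)&(z<hi)],.0118))
E
python3 chk.py
```

```text
[ 0.58770819 -0.04950942  0.06874137] [ 6.18504852 -1.89144989 -3.64648472]
B (array([0.5861, 0.0311]), 0.0015, 72)
B (array([0.5854, 0.029 ]), 0.0017, 90)
A (array([0.5765, 0.1784]), 0.0016, 99)
A (array([0.577 , 0.1785]), 0.0012, 107)
```

Emit:
apply_moves(steps=[[0,0,0,1,0,0,-1],[0,0,0,2,-1,0,-1],[0,0,0,3,-1,0,-1],[0,0,0,4,-1,0,-1],[0,0,0,5,-1,0,-1],[0,0,0,6,-1,0,-1],[0,0,0,7,-1,0,-1],[0,0,0,8,-1,0,-1],[0,0,0,9,-1,0,-1],[0,0,0,10,-1,0,-1],[0,0,0,11,-1,0,-1],[0,0,0,11,-1,0,-1]])

```text
time: 18.4
ee_pos: [0.5871, -0.0388, 0.0688]
eef_rot: [0.687, 0.727, 0.001, 0.002]
ft_force: [12.0, -2.9, -8.8]
width: 0.0246
grip_force: 30.1
```

```bash
python3 chk.py
```

```text
[ 0.58709252 -0.03884356  0.06879574] [12.04211952 -2.8737118  -8.8058773 ]
B (array([0.5848, 0.0414]), 0.0012, 80)
B (array([0.5798, 0.0275]), 0.0173, 167)
A (array([0.5759, 0.1871]), 0.0013, 99)
A (array([0.5768, 0.1876]), 0.0013, 113)
```

Emit:
apply_moves(steps=[[0,0,0,0.5,1,0,-1],[0,0,0,1,2,0,-1],[0,0,0,1.5,2,0,-1],[0,0,0,2,2,0,-1],[0,0,0,2.5,2,0,-1],[0,0,0,3,2,0,-1],[0,0,0,3,2,0,-1]])

```text
time: 19.03
ee_pos: [0.587, -0.0349, 0.0687]
eef_rot: [0.687, 0.727, -0.0, 0.0]
ft_force: [1.0, -2.9, 2.9]
width: 0.0247
grip_force: 30.0
```

Emit:
apply_moves(steps=[[0,0,0,0.5,0,0,-1],[0,0,0,1,0,0,-1],[0,0,0,1.5,0,0,-1],[0,0,0,2,0,0,-1],[0,0,0,2,0,0,-1]])

```text
time: 19.45
ee_pos: [0.5869, -0.0328, 0.0687]
eef_rot: [0.687, 0.727, 0.0, 0.0]
ft_force: [-0.2, -4.3, 4.3]
width: 0.0249
grip_force: 30.0
```

```bash
python3 chk.py
```

```text
[ 0.58686569 -0.03282827  0.06866208] [-0.17771272 -4.32535596  4.26811205]
B (array([0.5849, 0.0468]), 0.0015, 75)
B (array([0.5827, 0.0174]), 0.0193, 216)
A (array([0.5756, 0.1933]), 0.0014, 103)
A (array([0.5761, 0.1933]), 0.0012, 111)
```

Emit:
apply_moves(steps=[[0,0,0,0.5,0,0,-1],[0,0,0,1,0,0,-1],[0,0,0,1,0,0,-1],[0,0,0,1,0,0,-1]])

```text
time: 19.83
ee_pos: [0.5868, -0.0319, 0.0686]
eef_rot: [0.687, 0.727, 0.0, 0.0]
ft_force: [0.0, -4.4, 4.1]
width: 0.0247
grip_force: 30.0
```

Emit:
apply_moves(steps=[[0,0,0,0.5,0,0,-1],[0,0,0,1,0,0,-1],[0,0,0,1,0,0,-1],[0,0,0,1,0,0,-1]])

```text
time: 20.17
ee_pos: [0.5868, -0.0314, 0.0687]
eef_rot: [0.687, 0.727, -0.0, 0.0]
ft_force: [0.1, -5.4, 4.7]
width: 0.0249
grip_force: 30.0
```

Emit:
apply_moves(steps=[[0,0,0,0.5,0,0,-1],[0,0,0,1,0,0,-1],[0,0,0,1,0,0,-1],[0,0,0,1,0,0,-1]])

```text
time: 20.5
ee_pos: [0.5868, -0.0313, 0.0686]
eef_rot: [0.687, 0.727, -0.0, 0.001]
ft_force: [0.3, -7.4, 4.8]
width: 0.0248
grip_force: 30.0
```

Emit:
apply_moves(steps=[[0,0,0,-1,0,0,-1],[0,0,0,-1,0,0,-0.2],[0,0,0,-1,0,0,0.1],[0,0,0,-1,0,0,0.6],[0,0,0,-1,0,0,1],[0,0,0,-1,0,0,1],[0,0,0,-1,0,-15,1],[0,0,0,-1,0,-45,1],[0,0,0,-1,0,-80,1],[0,0,0,-1,0,-115,1],[0,0,0,-1,0,-150,1],[0,0,0,-40,0,-170,1],[0,0,0,-80,0,-180,1],[0,0,0,-120,0,-180,1],[0,0,0,-160,0,-180,1],[0,0,0,-200,0,-180,1],[0,0,0,-230,0,-180,1],[0,0,0,-230,0,-180,1],[0,0,0,-230,0,-180,1]])

```text
time: 22.08
ee_pos: [0.5992, -0.2615, 0.2477]
eef_rot: [0.688, 0.726, -0.0, -0.001]
ft_force: [0.4, 1.4, -0.7]
width: 0.0872
grip_force: 0.0
```

```bash
python3 - <<'E'
from rack import *
c=r.camera('top');cv2.imwrite('pics/t6.png',c['pixels'][...,::-1]);o=rackm(c);k=o['stop+knob'];kk=k[k[:,1]<-.005];print('knob',kk.mean(0))
p=cloud(c);x,y,z=p[...,0],p[...,1],p[...,2]
for n,a,h in(('A',(.572,.195),.183),('B',(.582,.047),.177)):
  m=(c['z_map']>0)&(np.hypot(x-a[0],y-a[1])<.035);b2=p[m&(z>h-.008)&(z<.2)];b=p[m&(z>.045)&(z<.087)];print(n,b2.mean(0))
c=r.camera('scene');cv2.imwrite('pics/s6.png',c['pixels'][...,::-1])
E
python3 chk.py
```

```text
foam 807 [576.3 122.6] [59.5 98.9] 2.28 z 0.0794
all>20mm 4701 [581.4  38.8] [104.7 397. ] 2.46 z 0.0574
lips 584 [581.8  31.9] [ 86.7 381.3] 3.22 z 0.0441
endboard 227 [565.2 206.6] [44.9 57.3] 3.39 z 0.0972
stop+knob 68 [584.3 -32. ] [22.2 22.2] 28.88 z 0.0983
knob [ 0.58411697 -0.03199783  0.09814083]
A [0.57159606 0.19709852 0.18173707]
B [0.58044806 0.05101886 0.17640724]
[ 0.60004967 -0.25813384  0.24838569] [-0.32839026  1.19789859 -0.92804602]
B (array([0.5844, 0.0482]), 0.0013, 79)
B (array([0.5849, 0.0488]), 0.0014, 88)
A (array([0.5758, 0.195 ]), 0.0014, 102)
A (array([0.5765, 0.1949]), 0.0013, 107)
```

View pics/s6.png

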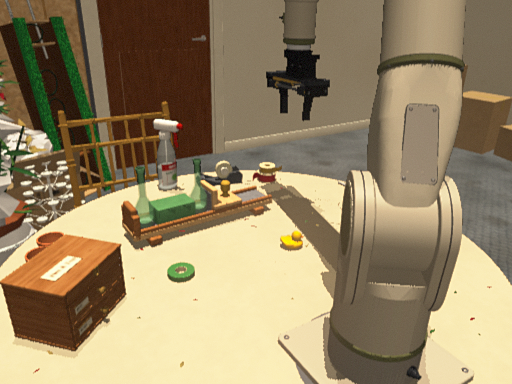

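The row is snug: vase at (142,195), foam at (172,207), vase at (197,185), and the stop is up against it. The rim spacing of 146 mm matches the foam length plus both body radii.

```bash
python3 -c "
from bench import r
print(r.close_job())"
```

```text
the job is handed in; nothing more can be done
None
```

The job is handed in: both vases stand upright with the foam between them, snug against the end board, with the stop slid to about 0.089 m by camera estimate and the gripper clear; no verdict was returned.

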